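# Find the full tea tin by feel and hold it up

### The job

Three closed tea tins look exactly alike, but only one is still full: heft them one after another from left to right as the robot sees them, lifting each straight up a few centimetres, and put a tin back upright where it stood and let go of it before you take the next. Then hold up the heaviest one, upright and still, with its bottom at least 15 cm above the worktop, and finish while holding it there, with the other two standing in their places. Do not tip a tin over or push the other things on the worktop about.

Things in the scene. Friction and masses are not known exactly. Their poses are not given: they have to be found in the camera images.
- tin_1_center (a point): centre, 37.5 mm above the underside, of one of three tea tins that look alike: closed bare-metal cylinders, 58 mm across (lid 60 mm, fixed), 75 mm tall, standing upright in a row: one at the robot's left (y 0.22 to 0.32 m), one in the middle (y within 0.05 m of 0), one at the right (y -0.22 to -0.32 m); which tin stands where varies. Its z axis is the tin's axis
- tin_2_center (a point): centre, 37.5 mm above the underside, of one of three tea tins that look alike: closed bare-metal cylinders, 58 mm across (lid 60 mm, fixed), 75 mm tall, standing upright in a row: one at the robot's left (y 0.22 to 0.32 m), one in the middle (y within 0.05 m of 0), one at the right (y -0.22 to -0.32 m); which tin stands where varies. Its z axis is the tin's axis
- tin_3_center (a point): centre, 37.5 mm above the underside, of one of three tea tins that look alike: closed bare-metal cylinders, 58 mm across (lid 60 mm, fixed), 75 mm tall, standing upright in a row: one at the robot's left (y 0.22 to 0.32 m), one in the middle (y within 0.05 m of 0), one at the right (y -0.22 to -0.32 m); which tin stands where varies. Its z axis is the tin's axis
- tin_1: the tea tin with tin_1_center; origin under its centre, z up its axis. The tins differ only in weight, which cannot be seen (an unseen tea pack lies in the foot of each; pack_full, which has no pose reading, is in the full tin): one about 0.12 kg, one about 0.27 kg, the full one 0.5 to 0.65 kg. The names mean neither place nor weight
- tin_2: the tea tin with tin_2_center; origin under its centre, z up its axis. The tins differ only in weight, which cannot be seen (an unseen tea pack lies in the foot of each; pack_full, which has no pose reading, is in the full tin): one about 0.12 kg, one about 0.27 kg, the full one 0.5 to 0.65 kg. The names mean neither place nor weight
- tin_3: the tea tin with tin_3_center; origin under its centre, z up its axis. The tins differ only in weight, which cannot be seen (an unseen tea pack lies in the foot of each; pack_full, which has no pose reading, is in the full tin): one about 0.12 kg, one about 0.27 kg, the full one 0.5 to 0.65 kg. The names mean neither place nor weight
- lemon: yellow lemon, 78x55x56 mm, lying between the left and the middle tin; origin at its underside; a bystander
- garlic: garlic bulb, 60x57x58 mm, between the middle and the right tin; origin at its underside; a bystander
- serving_spoon: metal spoon, 188x38x15 mm, lying crosswise near the front edge of the worktop; a bystander
- coffee_mug: green and white mug, 86 mm wide, 120 mm over the handle, 88 mm tall, behind the left tin; a bystander
- tape_roll: roll of tape, 98 mm across, 25 mm tall, lying behind the right tin; a bystander
Mind the look-alikes: they are no part of the job. Leave any green or turquoise look-alike of the tin_1 alone.

How it is judged:
By the outcome, as a careful person would: the job done as asked, in the order asked, and still so for the second after the job is handed in, while the arm keeps its last pose, push and grip.
It also fails if it takes over 72 s, if anything falls off the work surface, if the arm or the gripper's body presses on something with over 40 N, if the wrist force passes 120 N, or if a joint passes its speed limit or range.

### The arm

A 7-joint arm with a two-finger parallel gripper is mounted at the origin on a cart in front of the work surface, level with it; the furniture and walls round the work are solid. World frame = base frame: x ahead of the robot, y to its left, z up, the work surface at z = 0. Lengths are in m, angles in rad, forces in N, time in s.
With the tool pointing down it reaches from about 0.4 to 0.85 m from the base axis. Payload 10.4 kg.
Tool frame: the origin (TCP) lies on the mounting face of the last link; the fingertips stand 173 mm ahead of it and the grasp point (between the pads) lies 155 mm ahead of it (manip.tip_extent is the distance from the TCP to the fingertips, in m); z points along the fingers, y is the line along which they close (so a half turn about z gives the same grasp; the last joint's range is limited). The gripper opens to 85 mm and grips with 20 to 120 N. Pads are 22 mm wide; open, the fingers measure 114 mm over their backs; the gripper's body (76 mm by 85 mm) begins 54 mm behind the grasp point. The pads swing forward as they close: fully open they stand 13 mm farther back than shut.
Start: joints at [-1.161, 0.332, -0.065, 1.46, 0.022, 1.35, -0.088], TCP at [0.262, 0.567, 0.405] pointing down, gripper open.
Joint ranges: [-2.6, 2.6], [-0.5, 2.12], [-1.47, 1.34], [0.16, 2.42], [-1.27, 4.41], [0.06, 2.06], [-2.6, 2.6]. Speed limits (rad/s): [2.22, 2.22, 2.79, 2.79, 3.14, 3.14, 3.14].

### API

Orientations are given as a unit quaternion [x, y, z, w].
In Python, from workcell import manip gives the robot as it stands.
- The arm moves only by the tool move_arm, never from a script. Its argument "plan" is one flat list of numbers, 7 for each row, row after row: the turn, a rotation vector about the tool's x, y, z in rad, then the shift along the tool's x, y, z in m, then the finger opening in m, from 0 to 0.0854. In form: [ax, ay, az, dx, dy, dz, gripper, ax, ay, az, dx, dy, dz, gripper, ...]. A call has 1 to 12 rows; each row is the pose to reach, as a shift and turn from the pose commanded when the call began, along the tool's axes at that moment; what a row does not reach only later rows make up. A row lasts 1/8 s, in which the tool goes at most 62.5 mm and 10.7 degrees, less where a joint would pass 70% of its speed; a pose out of reach is approached as far as the arm can. A call with a gripper value outside its range is refused whole. The fingers move at their own pace and stop on an object; "squeeze" is the grip in N (left out, the last holds). Time passes only in rows, so rows that repeat a pose let the fingers close. It gives the time, the measured TCP pose, the force, the opening and the grip force at its end, in the units of the state.
- manip.get_obs(): the state, without advancing time (a new reading comes with each control period).
- manip.camera(name): name is "side" or "top"; returns a dict with "color" (480x640x3 uint8, red, green, blue), "fx", "fy", "cx", "cy" (pixels), "cam_to_world" (4x4, takes a point from camera to world coordinates). Camera axes: x right, y down, z forward; pixel columns grow to the right and rows downward; lengths in m; the calibration is good to about 2 mm. A picture is of the moment at which its call begins. There is no depth.
- manip.hand_in(): hands the job in; it is judged then, once.
Trained networks look in a picture, given as the dict that the camera call returned (one of the last four; its "shot" number tells which), for a name from the list of things; names that differ only in an ending like _2 or _b are one class to them, and where a whole thing is asked for, a point or a joint stands for the part that bears it (a point fixed in the world has none). Each returns a list of dicts, best first, with "conf" (0 to 1); they miss things now and then, are a little off and sometimes report something else, mostly with a low value. They report only what shows in the picture. A call takes as long as a camera call. They do not tell look-alikes from the thing itself.
- manip.look_for(picture, label): "position" ([x, y, z] in m, in the coordinates of the camera as it stood for that picture, good to about 4 mm: the middle of the surface that is visible of it).
- manip.silhouettes(picture, label): "pixels" (480x640 bool, what is visible of it).
- manip.tip_of(picture, label): "position" ([x, y, z] in m, in the coordinates of the camera as it stood for that picture, good to about 4 mm: a listed point, or the origin of a listed thing).
The state is a dict: "clock": time; "joint_pos": joint angles; "joint_velocities": joint speeds; "tau": joint torques, N m; "position": TCP position; "ee_rot": TCP orientation; "ft_force": force on the tool from outside, world axes, zero at the start; "torque": the same for the moment, N m; "grip_width": opening from 0.0 (shut) to 1.0 (fully open); "grasp_force": force on a finger pad.
Only numpy, scipy, OpenCV 4.12 (cv2) and the standard library are available. Lean on these libraries where they do the work, as an engineer would, in place of code of your own. Each camera call takes 0.05 s, during which the arm holds its last target. There are 200 camera calls.

## Working session

There is one attempt and no reset: what is moved stays moved. The work goes in short steps, Python scripts to look and compute and a tool call to move; the robot and the scene stay as the last step left them, time stands still between calls to the robot, and variables do not carry over. Pictures are saved under pics/ and viewed, at most 10 in all, crops included, and the job is handed in when it is done.

Besides the shell and the picture viewer there is one more tool, called after "Emit:" by a JSON object that holds its "api" and its "payload". move_arm: Moves the arm, as the interface text tells. Its arguments: {"type":"object","properties":{"plan":{"type":"array","items":{"type":"number"}},"squeeze":{"type":"number"}},"required":["plan"]}

```bash
mkdir -p pics; cat > h.py <<'E'
import numpy as np, cv2
from workcell import manip
def w(p,pos):
    return (np.array(p["cam_to_world"])@np.r_[pos,1])[:3]
def px(p,X):
    c=np.linalg.inv(np.array(p["cam_to_world"]))@np.r_[X,1]
    return int(p["fx"]*c[0]/c[2]+p["cx"]),int(p["fy"]*c[1]/c[2]+p["cy"])
def save(p,n): cv2.imwrite("pics/"+n,p["color"][:,:,::-1])
E
python3 - <<'E'
from h import *
o=manip.get_obs(); print({k:np.round(v,3).tolist() for k,v in o.items()})
for n in("top","side"):
    p=manip.camera(n); save(p,n+"1.png"); print(n,np.round(p["cam_to_world"],2).tolist())
    for l in("tin_1_center","tin_1","lemon","garlic","coffee_mug","tape_roll","serving_spoon"):
        for d in manip.tip_of(p,l): 
            X=w(p,d["position"]); print(l,round(d["conf"],2),X.round(3),px(p,X))
E
```

```text
{'clock': 0.0, 'joint_pos': [-1.161, 0.333, -0.065, 1.461, 0.022, 1.35, -0.088], 'joint_velocities': [-0.001, -0.001, -0.0, -0.002, -0.002, 0.001, 0.001], 'tau': [-0.001, -62.546, 0.048, -39.159, 0.016, 0.01, 0.0], 'position': [0.262, 0.567, 0.404], 'ee_rot': [0.215, 0.977, -0.001, -0.0], 'ft_force': [0.456, 0.511, 0.374], 'torque': [0.014, 0.007, -0.016], 'grasp_force': 0.0, 'grip_width': 0.997}
top [[0.01, -0.99, 0.13, 0.41], [-1.0, -0.02, -0.04, 0.03], [0.04, -0.13, -0.99, 1.0], [0.0, 0.0, 0.0, 1.0]]
tin_1_center 0.76 [0.599 0.123 0.034] (260, 209)
tin_1_center 0.74 [ 0.578 -0.079  0.035] (357, 221)
tin_1_center 0.7 [0.57  0.019 0.035] (310, 224)
tin_1 0.88 [ 0.495 -0.259 -0.004] (439, 264)
tin_1 0.85 [ 0.596  0.127 -0.002] (260, 214)
tin_1 0.81 [ 0.506  0.239 -0.002] (205, 255)
tin_1 0.79 [ 0.58  -0.079 -0.003] (356, 224)
tin_1 0.63 [ 0.567  0.023 -0.004] (308, 228)
lemon 0.55 [ 0.471  0.137 -0.004] (253, 273)
lemon 0.24 [0.504 0.24  0.033] (201, 254)
garlic 0.87 [ 0.464 -0.138 -0.002] (383, 278)
coffee_mug 0.78 [ 0.709  0.266 -0.004] (197, 162)
tape_roll 0.67 [ 0.737 -0.268 -0.0
[... 240 characters left out ...]
.83, -0.56, 0.61], [0.0, 0.0, 0.0, 1.0]]
tin_1_center 0.76 [ 0.581 -0.078  0.039] (358, 273)
tin_1_center 0.74 [0.596 0.12  0.037] (312, 229)
tin_1_center 0.7 [0.575 0.023 0.039] (328, 251)
tin_1 0.96 [ 0.598  0.121 -0.002] (313, 243)
tin_1 0.82 [ 0.582 -0.081 -0.002] (359, 290)
tin_1 0.75 [0.575 0.024 0.002] (327, 265)
tin_1 0.63 [ 0.507  0.243 -0.003] (255, 232)
tin_1 0.32 [ 0.744 -0.267 -0.003] (482, 311)
lemon 0.74 [0.472 0.135 0.003] (262, 255)
garlic 0.65 [ 0.463 -0.139  0.002] (326, 327)
coffee_mug 0.69 [ 0.71   0.27  -0.001] (318, 205)
tape_roll 0.83 [ 0.746 -0.265 -0.004] (482, 311)
tape_roll 0.31 [ 0.498 -0.262  0.001] (384, 361)
serving_spoon 0.56 [ 0.352 -0.045  0.003] (250, 320)
```

View pics/top1.png

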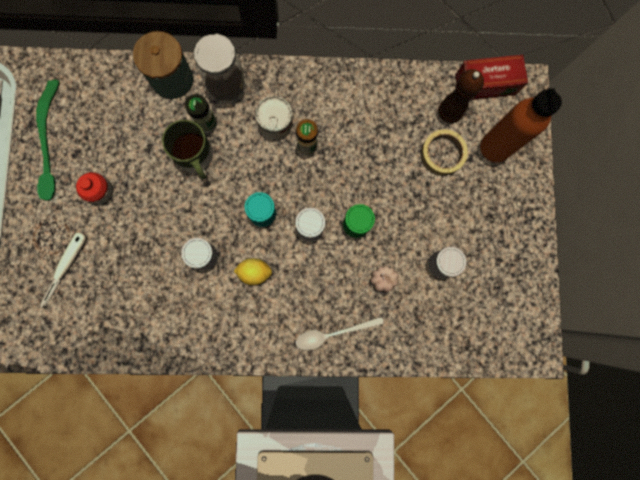

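```bash
python3 -c "
import cv2;i=cv2.imread('pics/side1.png');cv2.imwrite('pics/side1c.png',cv2.resize(i[160:400,220:520],None,fx=2.5,fy=2.5))"
```

```text
(no output)
```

View pics/side1c.png

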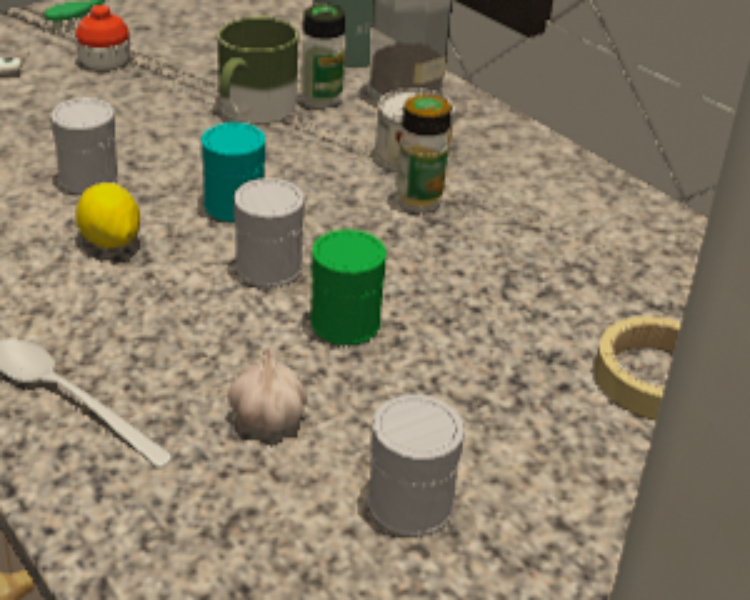

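Candidates in the top picture: bare-metal tins at (197,253), (310,222) and (451,262), and look-alikes in turquoise (260,208) and green (358,220). There are also jars behind, at (274,117) and (215,52). The three bare-metal tins match the description and their y ranges, and the side crop confirms this. I'll grip each with the fingers closing radially, which clears the neighbours.

```bash
cat >> h.py <<'E'
from scipy.spatial.transform import Rotation as R
T={"L":(.506,.241),"M":(.573,.022),"R":(.497,-.260)}
def goto(x,y,z,ang=None):
    "rotvec and shift in tool axes to TCP (x,y,z), tool down, tool y at azimuth ang (default radial)"
    o=manip.get_obs(); r=R.from_quat(o["ee_rot"]); a=np.arctan2(y,x) if ang is None else ang
    yt=np.array([np.cos(a),np.sin(a),0]); zt=np.array([0,0,-1.]); 
    t=R.from_matrix(np.c_[np.cross(yt,zt),yt,zt])
    print("rot",(r.inv()*t).as_rotvec().round(3),"shift",r.inv().apply(np.array([x,y,z])-o["position"]).round(4))
E
python3 -c "
from h import *
goto(*T['L'],.33); goto(*T['L'],.195)"
```

```text
rot [ 0.    -0.     0.694] shift [-0.3583 -0.194   0.0747]
rot [ 0.    -0.     0.694] shift [-0.3583 -0.194   0.2097]
```

Emit:
{"api": "move_arm", "payload": {"plan": [0, 0, 0.17, -0.05, -0.027, 0.01, 0.085, 0, 0, 0.34, -0.1, -0.054, 0.02, 0.085, 0, 0, 0.5, -0.15, -0.081, 0.03, 0.085, 0, 0, 0.6, -0.2, -0.108, 0.04, 0.085, 0, 0, 0.694, -0.25, -0.135, 0.05, 0.085, 0, 0, 0.694, -0.3, -0.162, 0.06, 0.085, 0, 0, 0.694, -0.34, -0.184, 0.07, 0.085, 0, 0, 0.694, -0.358, -0.194, 0.075, 0.085, 0, 0, 0.694, -0.358, -0.194, 0.075, 0.085, 0, 0, 0.694, -0.358, -0.194, 0.075, 0.085, 0, 0, 0.694, -0.358, -0.194, 0.075, 0.085], "squeeze": 40}}

```text
clock: 2.17
position: [0.5051, 0.2425, 0.33]
ee_rot: [0.533, 0.846, 0.0, -0.0]
ft_force: [1.1, -0.7, 0.2]
grip_width: 0.993
grasp_force: 0.0
```

```bash
python3 - <<'E'
from h import *
p=manip.camera("side"); save(p,"side2.png")
i=p["color"][130:290,200:400,::-1]; cv2.imwrite("pics/s2c.png",cv2.resize(i,None,fx=3.5,fy=3.5))
for n in("tin_1_center",):
    for d in manip.tip_of(p,n): print(n,round(d["conf"],2),w(p,d["position"]).round(3))
o=manip.get_obs(); print(o["ft_force"],o["position"],o["clock"],o["joint_pos"])
goto(*T['L'],.195)
E
```

```text
tin_1_center 0.92 [0.571 0.024 0.039]
tin_1_center 0.81 [ 0.583 -0.085  0.035]
tin_1_center 0.79 [0.598 0.123 0.036]
[-0.26650194  0.30474431 -0.20150179] [0.50529333 0.24202854 0.32995177] 2.275 [-0.74105337  0.24316781  0.24630571  1.74541314 -0.0644488   1.1604395
 -0.03044422]
rot [ 0.    -0.     0.001] shift [-1.30e-03  1.00e-04  1.35e-01]
```

View pics/s2c.png

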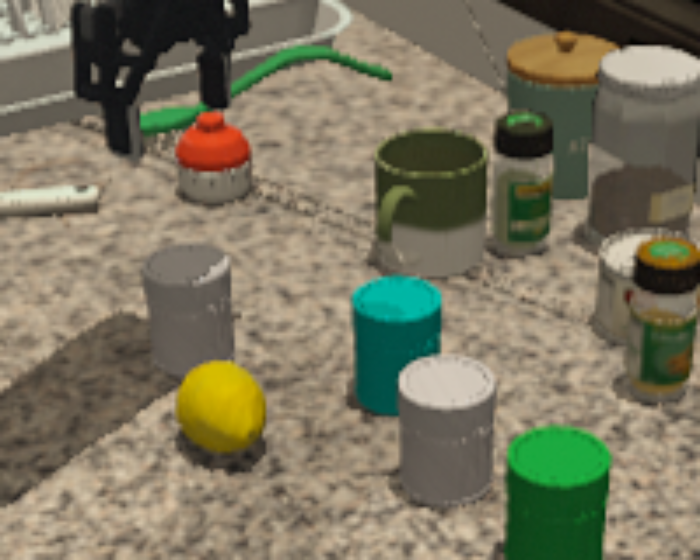

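The crop shows the open fingers straight above the left tin, at about (190,130) in crop pixels over the tin at (190,310). I'll descend and close.

Emit:
{"api": "move_arm", "payload": {"plan": [0, 0, 0, -0.001, 0, 0.04, 0.085, 0, 0, 0, -0.001, 0, 0.08, 0.085, 0, 0, 0, -0.001, 0, 0.11, 0.085, 0, 0, 0, -0.001, 0, 0.135, 0.085, 0, 0, 0, -0.001, 0, 0.135, 0.085, 0, 0, 0, -0.001, 0, 0.135, 0.085, 0, 0, 0, -0.001, 0, 0.135, 0.05, 0, 0, 0, -0.001, 0, 0.135, 0.05, 0, 0, 0, -0.001, 0, 0.135, 0.05, 0, 0, 0, -0.001, 0, 0.135, 0.05, 0, 0, 0, -0.001, 0, 0.135, 0.05], "squeeze": 40}}

```text
clock: 3.65
position: [0.5065, 0.2404, 0.196]
ee_rot: [0.534, 0.845, 0.001, 0.0]
ft_force: [-0.4, -0.5, 6.0]
grip_width: 0.668
grasp_force: 41.8
```

Emit:
{"api": "move_arm", "payload": {"plan": [0, 0, 0, 0, 0, -0.01, 0.05, 0, 0, 0, 0, 0, -0.025, 0.05, 0, 0, 0, 0, 0, -0.04, 0.05, 0, 0, 0, 0, 0, -0.05, 0.05, 0, 0, 0, 0, 0, -0.05, 0.05, 0, 0, 0, 0, 0, -0.05, 0.05, 0, 0, 0, 0, 0, -0.05, 0.05, 0, 0, 0, 0, 0, -0.05, 0.05, 0, 0, 0, 0, 0, -0.05, 0.05]}}

```text
clock: 4.78
position: [0.5062, 0.2402, 0.2445]
ee_rot: [0.534, 0.845, -0.0, -0.0]
ft_force: [0.4, -0.2, -1.8]
grip_width: 0.671
grasp_force: 42.9
```

```bash
python3 - <<'E'
from h import *
for i in range(6):
    p=manip.camera("side"); o=manip.get_obs(); print(o["ft_force"].round(2) if hasattr(o["ft_force"],"round") else o["ft_force"],np.round(o["tau"],2),o["position"])
cv2.imwrite("pics/s3c.png",cv2.resize(p["color"][130:290,200:400,::-1],None,fx=3.5,fy=3.5))
E
```

```text
[-0.19 -0.84 -1.03] [-0.000e+00 -5.596e+01  3.970e+00 -3.388e+01  1.000e-02  0.000e+00
  0.000e+00] [0.50616493 0.24023043 0.24456123]
[-0.49 -0.12 -0.87] [ 0.000e+00 -5.596e+01  3.980e+00 -3.388e+01  1.000e-02  0.000e+00
  0.000e+00] [0.50616767 0.2402165  0.24461068]
[-0.18 -0.42 -1.17] [ 0.000e+00 -5.597e+01  3.980e+00 -3.389e+01  1.000e-02  0.000e+00
  0.000e+00] [0.50618238 0.24023992 0.24465854]
[ 0.5  -0.03 -0.69] [ 0.000e+00 -5.597e+01  3.980e+00 -3.390e+01  1.000e-02  0.000e+00
  0.000e+00] [0.50616892 0.24024388 0.24467666]
[ 0.44  0.45 -1.26] [ 0.000e+00 -5.598e+01  3.980e+00 -3.390e+01  1.000e-02  0.000e+00
  0.000e+00] [0.50617741 0.24025888 0.2447056 ]
[-1.28 -0.99 -2.29] [ 0.000e+00 -5.599e+01  3.980e+00 -3.391e+01  1.000e-02  0.000e+00
 -0.000e+00] [0.50618013 0.24023546 0.24469362]
```

View pics/s3c.png

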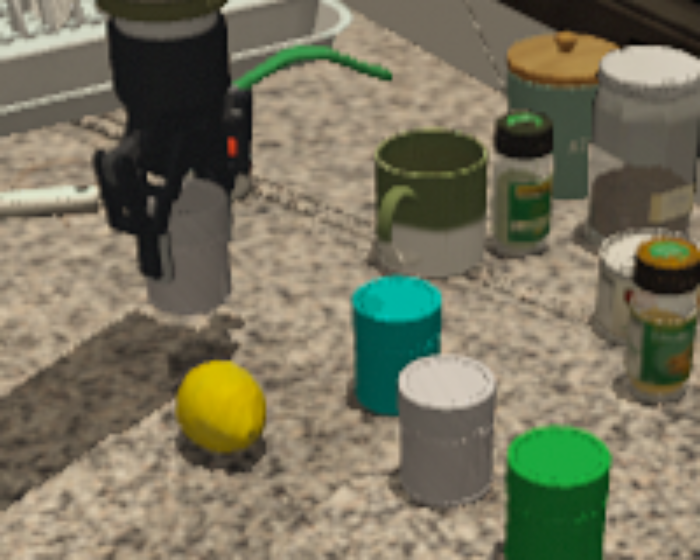

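The left tin is lifted upright and clear of the table. It pulls about 1.2 N, so it is the 0.12 kg tin. I'll put it back and release it.

Emit:
{"api": "move_arm", "payload": {"plan": [0, 0, 0, 0, 0, 0.015, 0.05, 0, 0, 0, 0, 0, 0.03, 0.05, 0, 0, 0, 0, 0, 0.04, 0.05, 0, 0, 0, 0, 0, 0.045, 0.05, 0, 0, 0, 0, 0, 0.0495, 0.05, 0, 0, 0, 0, 0, 0.0495, 0.05, 0, 0, 0, 0, 0, 0.0495, 0.05, 0, 0, 0, 0, 0, 0.0495, 0.085, 0, 0, 0, 0, 0, 0.0495, 0.085, 0, 0, 0, 0, 0, 0.0495, 0.085, 0, 0, 0, 0, 0, 0.0495, 0.085, 0, 0, 0, 0, 0, 0.0495, 0.085]}}

```text
clock: 6.58
position: [0.5062, 0.2403, 0.1952]
ee_rot: [0.534, 0.845, 0.0, -0.0]
ft_force: [-0.1, 0.2, -0.3]
grip_width: 1.0
grasp_force: 0.0
```

Emit:
{"api": "move_arm", "payload": {"plan": [0, 0, 0, 0, 0, -0.02, 0.085, 0, 0, 0, 0, 0, -0.06, 0.085, 0, 0, 0, 0, 0, -0.1, 0.085, 0, 0, 0, 0, 0, -0.13, 0.085, 0, 0, 0, 0, 0, -0.13, 0.085]}}

```text
clock: 7.2
position: [0.5068, 0.2404, 0.3278]
ee_rot: [0.534, 0.845, 0.002, 0.001]
ft_force: [-0.0, -0.2, 0.2]
grip_width: 0.995
grasp_force: 0.0
```

```bash
python3 - <<'E'
from h import *
p=manip.camera("side"); 
for n in("tin_1",):
    for d in manip.tip_of(p,n): print(n,round(d["conf"],2),w(p,d["position"]).round(3))
cv2.imwrite("pics/s4c.png",cv2.resize(p["color"][130:290,200:400,::-1],None,fx=3.5,fy=3.5))
goto(*T['M'],.325)
E
```

```text
tin_1 0.91 [ 0.51   0.242 -0.003]
tin_1 0.87 [ 0.57   0.021 -0.002]
tin_1 0.82 [ 0.599  0.119 -0.001]
tin_1 0.68 [ 0.498 -0.266  0.001]
tin_1 0.68 [ 0.58  -0.082 -0.002]
rot [-0.    -0.     0.406] shift [-2.258e-01 -3.330e-02 -2.000e-04]
```

View pics/s4c.png

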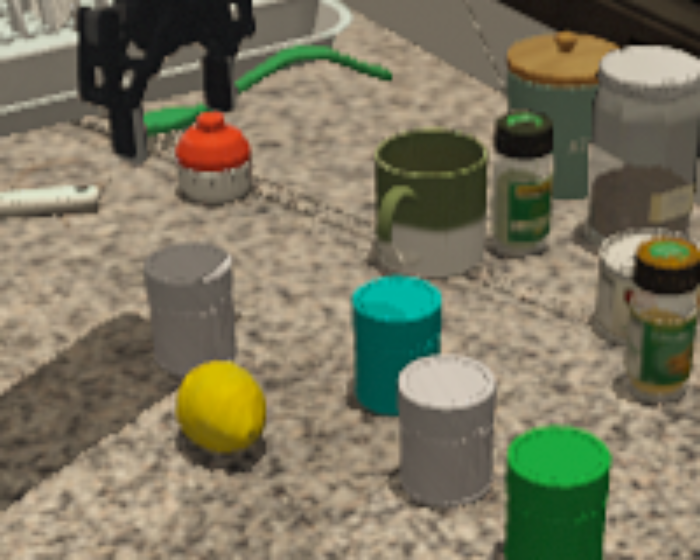

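The left tin stands upright in its old place at crop (190,310), and the gripper is clear above it. Next is the middle tin.

Emit:
{"api": "move_arm", "payload": {"plan": [0, 0, 0.1, -0.05, -0.007, 0, 0.085, 0, 0, 0.2, -0.1, -0.015, 0, 0.085, 0, 0, 0.3, -0.15, -0.022, 0, 0.085, 0, 0, 0.38, -0.2, -0.03, 0, 0.085, 0, 0, 0.406, -0.226, -0.033, 0, 0.085, 0, 0, 0.406, -0.226, -0.033, 0, 0.085, 0, 0, 0.406, -0.226, -0.033, 0, 0.085, 0, 0, 0.406, -0.226, -0.033, 0, 0.085]}}

```text
clock: 8.3
position: [0.5733, 0.0237, 0.3249]
ee_rot: [0.692, 0.721, 0.0, -0.0]
ft_force: [0.3, -0.2, -0.2]
grip_width: 0.997
grasp_force: 0.0
```

```bash
python3 - <<'E'
from h import *
goto(.573,.0215,.195)
E
```

```text
rot [-0.001 -0.001  0.003] shift [-0.0023 -0.0003  0.1299]
```

Emit:
{"api": "move_arm", "payload": {"plan": [0, 0, 0, -0.001, 0, 0.04, 0.085, 0, 0, 0, -0.001, 0, 0.08, 0.085, 0, 0, 0, -0.001, 0, 0.11, 0.085, 0, 0, 0, -0.001, 0, 0.13, 0.085, 0, 0, 0, -0.001, 0, 0.13, 0.085, 0, 0, 0, -0.001, 0, 0.13, 0.085, 0, 0, 0, -0.001, 0, 0.13, 0.05, 0, 0, 0, -0.001, 0, 0.13, 0.05, 0, 0, 0, -0.001, 0, 0.13, 0.05, 0, 0, 0, -0.001, 0, 0.13, 0.05, 0, 0, 0, -0.001, 0, 0.13, 0.05], "squeeze": 40}}

```text
clock: 9.68
position: [0.5737, 0.021, 0.1963]
ee_rot: [0.694, 0.72, 0.001, 0.0]
ft_force: [-3.2, 0.1, 6.8]
grip_width: 0.671
grasp_force: 41.7
```

Emit:
{"api": "move_arm", "payload": {"plan": [0, 0, 0, 0, 0, -0.01, 0.05, 0, 0, 0, 0, 0, -0.025, 0.05, 0, 0, 0, 0, 0, -0.04, 0.05, 0, 0, 0, 0, 0, -0.05, 0.05, 0, 0, 0, 0, 0, -0.05, 0.05, 0, 0, 0, 0, 0, -0.05, 0.05, 0, 0, 0, 0, 0, -0.05, 0.05, 0, 0, 0, 0, 0, -0.05, 0.05, 0, 0, 0, 0, 0, -0.05, 0.05]}}

```text
clock: 10.8
position: [0.5735, 0.021, 0.245]
ee_rot: [0.694, 0.72, -0.0, -0.0]
ft_force: [-0.5, 0.6, -2.1]
grip_width: 0.668
grasp_force: 43.4
```

```bash
python3 - <<'E'
from h import *
for i in range(6):
    p=manip.camera("side"); o=manip.get_obs(); print(np.round(o["ft_force"],2),np.round(o["position"],4),o["grip_width"])
cv2.imwrite("pics/s5c.png",cv2.resize(p["color"][150:310,230:430,::-1],None,fx=3.5,fy=3.5))
E
```

```text
[-0.79  0.61 -3.73] [0.5735 0.021  0.2451] 0.6740067337289989
[ 0.42  0.21 -3.3 ] [0.5735 0.0209 0.2451] 0.6708565876214936
[ 1.08  0.4  -2.77] [0.5735 0.0209 0.2451] 0.6718311545448069
[-0.09  0.39 -3.21] [0.5735 0.021  0.2452] 0.6659123383757757
[-0.38  0.76 -2.73] [0.5735 0.021  0.2452] 0.6636979925686992
[-0.94 -0.22 -3.36] [0.5735 0.021  0.2452] 0.6702727060749252
```

View pics/s5c.png

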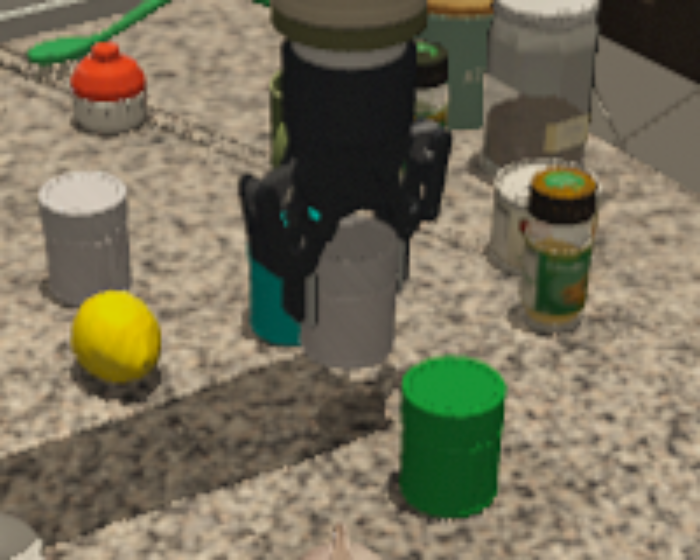

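The middle tin is held upright and the neighbours haven't moved. It pulls about 3 N, so it is the 0.27 kg tin. I'll put it back.

Emit:
{"api": "move_arm", "payload": {"plan": [0, 0, 0, 0, 0, 0.015, 0.05, 0, 0, 0, 0, 0, 0.03, 0.05, 0, 0, 0, 0, 0, 0.04, 0.05, 0, 0, 0, 0, 0, 0.045, 0.05, 0, 0, 0, 0, 0, 0.0495, 0.05, 0, 0, 0, 0, 0, 0.0495, 0.05, 0, 0, 0, 0, 0, 0.0495, 0.05, 0, 0, 0, 0, 0, 0.0495, 0.085, 0, 0, 0, 0, 0, 0.0495, 0.085, 0, 0, 0, 0, 0, 0.0495, 0.085, 0, 0, 0, 0, 0, 0.0495, 0.085, 0, 0, 0, 0, 0, 0.0495, 0.085]}}

```text
clock: 12.6
position: [0.5735, 0.021, 0.1957]
ee_rot: [0.694, 0.72, 0.0, 0.0]
ft_force: [0.5, -1.2, -0.6]
grip_width: 0.992
grasp_force: 0.0
```

Emit:
{"api": "move_arm", "payload": {"plan": [0, 0, 0, 0, 0, -0.02, 0.085, 0, 0, 0, 0, 0, -0.06, 0.085, 0, 0, 0, 0, 0, -0.1, 0.085, 0, 0, 0, 0, 0, -0.13, 0.085, 0, 0, 0, 0, 0, -0.13, 0.085]}}

```text
clock: 13.22
position: [0.5742, 0.0207, 0.3296]
ee_rot: [0.694, 0.72, 0.002, 0.002]
ft_force: [-0.0, -0.0, -0.0]
grip_width: 0.992
grasp_force: 0.0
```

```bash
python3 - <<'E'
from h import *
p=manip.camera("side"); 
for d in manip.tip_of(p,"tin_1"): print(round(d["conf"],2),w(p,d["position"]).round(3))
goto(.497,-.262,.325)
E
```

```text
0.84 [0.575 0.022 0.001]
0.76 [ 0.578 -0.08  -0.004]
0.68 [ 0.743 -0.268 -0.002]
0.63 [ 0.496 -0.263 -0.001]
0.55 [ 0.513  0.239 -0.002]
rot [ 0.001 -0.001  0.523] shift [-0.2798 -0.0871  0.0012]
```

Emit:
{"api": "move_arm", "payload": {"plan": [0, 0, 0.1, -0.05, -0.016, 0, 0.085, 0, 0, 0.2, -0.1, -0.031, 0, 0.085, 0, 0, 0.3, -0.15, -0.047, 0, 0.085, 0, 0, 0.4, -0.2, -0.062, 0, 0.085, 0, 0, 0.48, -0.25, -0.078, 0, 0.085, 0, 0, 0.523, -0.28, -0.087, 0, 0.085, 0, 0, 0.523, -0.28, -0.087, 0, 0.085, 0, 0, 0.523, -0.28, -0.087, 0, 0.085, 0, 0, 0.523, -0.28, -0.087, 0, 0.085]}}

```text
clock: 14.45
position: [0.4977, -0.2608, 0.3253]
ee_rot: [0.856, 0.518, -0.0, -0.0]
ft_force: [-1.4, -0.0, -0.0]
grip_width: 0.996
grasp_force: 0.0
```

```bash
python3 - <<'E'
from h import *
goto(.497,-.262,.195)
E
```

```text
rot [-0.001 -0.     0.002] shift [-0.0014  0.      0.1303]
```

Emit:
{"api": "move_arm", "payload": {"plan": [0, 0, 0, 0, 0, 0.04, 0.085, 0, 0, 0, 0, 0, 0.08, 0.085, 0, 0, 0, 0, 0, 0.11, 0.085, 0, 0, 0, 0, 0, 0.13, 0.085, 0, 0, 0, 0, 0, 0.13, 0.085, 0, 0, 0, 0, 0, 0.13, 0.085, 0, 0, 0, 0, 0, 0.13, 0.05, 0, 0, 0, 0, 0, 0.13, 0.05, 0, 0, 0, 0, 0, 0.13, 0.05, 0, 0, 0, 0, 0, 0.13, 0.05, 0, 0, 0, 0, 0, 0.13, 0.05], "squeeze": 50}}

```text
clock: 15.82
position: [0.4974, -0.2623, 0.1968]
ee_rot: [0.856, 0.517, 0.001, 0.0]
ft_force: [-3.5, 3.0, 7.5]
grip_width: 0.669
grasp_force: 52.2
```

Emit:
{"api": "move_arm", "payload": {"plan": [0, 0, 0, 0, 0, -0.01, 0.05, 0, 0, 0, 0, 0, -0.025, 0.05, 0, 0, 0, 0, 0, -0.04, 0.05, 0, 0, 0, 0, 0, -0.05, 0.05, 0, 0, 0, 0, 0, -0.05, 0.05, 0, 0, 0, 0, 0, -0.05, 0.05, 0, 0, 0, 0, 0, -0.05, 0.05, 0, 0, 0, 0, 0, -0.05, 0.05, 0, 0, 0, 0, 0, -0.05, 0.05]}}

```text
clock: 16.95
position: [0.4971, -0.2622, 0.2455]
ee_rot: [0.856, 0.517, -0.0, -0.0]
ft_force: [0.1, -0.0, -5.4]
grip_width: 0.668
grasp_force: 54.7
```

```bash
python3 - <<'E'
from h import *
for i in range(6):
    p=manip.camera("side"); o=manip.get_obs(); print(np.round(o["ft_force"],2),np.round(o["position"],4),o["grip_width"])
E
```

```text
[ 0.58 -0.28 -5.22] [ 0.4972 -0.2622  0.2455] 0.6684023066475003
[-0.13 -0.78 -5.43] [ 0.4972 -0.2621  0.2456] 0.6697056155491203
[-0.21  0.57 -6.35] [ 0.4972 -0.2621  0.2456] 0.6629196155274838
[-0.32  0.38 -5.11] [ 0.4972 -0.2621  0.2456] 0.6686497174132505
[-0.41 -0.1  -5.25] [ 0.4972 -0.2621  0.2456] 0.6704314700197818
[ 0.09  0.26 -5.68] [ 0.4972 -0.2621  0.2457] 0.6674722356483652
```

The right tin pulls about 5.5 N, roughly 0.56 kg, so it is the full one. I'll set it down and release it like the others, then take it again for the final hold.

Emit:
{"api": "move_arm", "payload": {"plan": [0, 0, 0, 0, 0, 0.015, 0.05, 0, 0, 0, 0, 0, 0.03, 0.05, 0, 0, 0, 0, 0, 0.04, 0.05, 0, 0, 0, 0, 0, 0.045, 0.05, 0, 0, 0, 0, 0, 0.0495, 0.05, 0, 0, 0, 0, 0, 0.0495, 0.05, 0, 0, 0, 0, 0, 0.0495, 0.05, 0, 0, 0, 0, 0, 0.0495, 0.085, 0, 0, 0, 0, 0, 0.0495, 0.085, 0, 0, 0, 0, 0, 0.0495, 0.085, 0, 0, 0, 0, 0, 0.0495, 0.085, 0, 0, 0, 0, 0, 0.0495, 0.085]}}

```text
clock: 18.75
position: [0.4972, -0.2621, 0.1962]
ee_rot: [0.856, 0.517, 0.0, 0.0]
ft_force: [0.6, -0.6, 0.6]
grip_width: 0.997
grasp_force: 0.0
```

Emit:
{"api": "move_arm", "payload": {"plan": [0, 0, 0, 0, 0, 0, 0.085, 0, 0, 0, 0, 0, 0, 0.085, 0, 0, 0, 0, 0, 0, 0.085, 0, 0, 0, 0, 0, 0, 0.05, 0, 0, 0, 0, 0, 0, 0.05, 0, 0, 0, 0, 0, 0, 0.05, 0, 0, 0, 0, 0, 0, 0.05, 0, 0, 0, 0, 0, 0, 0.05, 0, 0, 0, 0, 0, 0, 0.05]}}

```text
clock: 19.88
position: [0.4973, -0.2622, 0.1964]
ee_rot: [0.856, 0.517, 0.0, 0.0]
ft_force: [-0.8, 0.1, 3.8]
grip_width: 0.668
grasp_force: 53.1
```

Emit:
{"api": "move_arm", "payload": {"plan": [0, 0, 0, 0, 0, -0.01, 0.05, 0, 0, 0, 0, 0, -0.03, 0.05, 0, 0, 0, 0, 0, -0.06, 0.05, 0, 0, 0, 0, 0, -0.09, 0.05, 0, 0, 0, 0, 0, -0.12, 0.05, 0, 0, 0, 0, 0, -0.15, 0.05, 0, 0, 0, 0, 0, -0.18, 0.05, 0, 0, 0, 0, 0, -0.19, 0.05, 0, 0, 0, 0, 0, -0.2, 0.05, 0, 0, 0, 0, 0, -0.2, 0.05, 0, 0, 0, 0, 0, -0.2, 0.05, 0, 0, 0, 0, 0, -0.2, 0.05]}}

```text
clock: 21.38
position: [0.4971, -0.262, 0.3954]
ee_rot: [0.856, 0.517, -0.0, -0.0]
ft_force: [0.0, -0.2, -5.6]
grip_width: 0.668
grasp_force: 54.9
```

Emit:
{"api": "move_arm", "payload": {"plan": [0, 0, 0, 0, 0, 0, 0.05, 0, 0, 0, 0, 0, 0, 0.05, 0, 0, 0, 0, 0, 0, 0.05, 0, 0, 0, 0, 0, 0, 0.05, 0, 0, 0, 0, 0, 0, 0.05, 0, 0, 0, 0, 0, 0, 0.05, 0, 0, 0, 0, 0, 0, 0.05, 0, 0, 0, 0, 0, 0, 0.05]}}

```text
clock: 22.38
position: [0.4972, -0.2621, 0.3962]
ee_rot: [0.856, 0.517, 0.0, -0.0]
ft_force: [-0.1, -0.4, -5.1]
grip_width: 0.668
grasp_force: 54.9
```

```bash
python3 - <<'E'
from h import *
p=manip.camera("side"); save(p,"end.png")
for d in manip.tip_of(p,"tin_1"): print(round(d["conf"],2),w(p,d["position"]).round(3))
o=manip.get_obs(); print(np.round(o["ft_force"],2),np.round(o["joint_velocities"],3),o["position"])
E
```

```text
0.88 [ 0.508  0.24  -0.002]
0.84 [0.599 0.124 0.002]
0.79 [0.576 0.022 0.002]
0.73 [ 0.498 -0.266  0.2  ]
0.64 [ 0.579 -0.079 -0.002]
[ 0.11 -0.24 -4.93] [ 0.002 -0.001  0.    -0.    -0.     0.     0.001] [ 0.49720817 -0.26214019  0.3961614 ]
```

View pics/end.png

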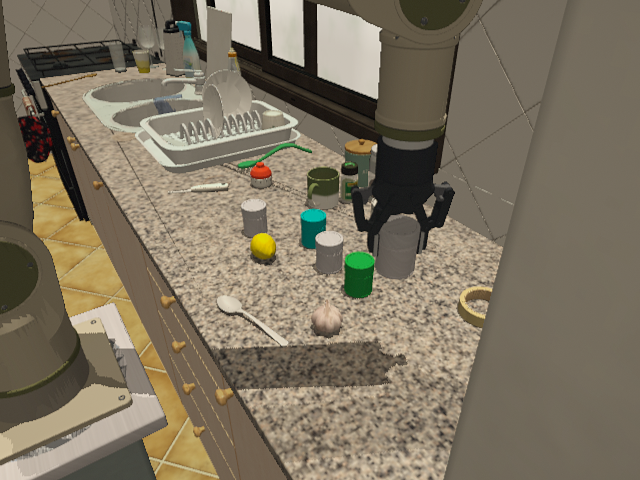

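The full tin is held upright at (396,245), with its bottom about 0.20 m up. The other two stand in place at (254,218) and (329,252), and the bystanders haven't moved.

```bash
python3 -c "
from workcell import manip; print(manip.hand_in())"
```

```text
the job is handed in; nothing more can be done
None
```

I hefted all three tins left to right (about 0.12, 0.3 and 0.55 kg), and handed in holding the right-hand one, the heaviest, upright and still with its bottom about 20 cm up and the other two standing in their places.

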